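# Clear the casting plate and clamp the ingot mould with quarter-turn toe clamps

## Robot

A 6-joint arm with a two-finger parallel gripper is mounted at the origin on the work surface. World frame = base frame: x ahead of the robot, y to its left, z up, the work surface at z = 0. Lengths are in m, angles in degrees, forces in N, time in s.
With the tool pointing down it reaches from about 0.25 to 0.725 m from the base axis. Payload 9.7 kg.
Tool frame: the origin (TCP) lies at the very end of the fingers, on their centre line; the grasp point (between the pads) lies tcp_to_grasp behind it (tcp_to_grasp is the distance from the TCP to the grasp point, in m); z points along the fingers, y is the direction in which the jaws open and shut (so a half turn about z gives the same grasp; the last joint's range is limited). The gripper opens to 85 mm and grips with 20 to 120 N. Pads are 22 mm wide; open, the fingers measure 114 mm over their backs; the gripper's body (76 mm by 85 mm) begins 54 mm behind the grasp point. The pads swing forward as they close: fully open they stand 13 mm farther back than shut.
Start: joints at [67.838, 4.979, 10.078, 95.1, 0, 90], TCP at [0.207, 0.509, 0.231] pointing down, gripper open.
Joint ranges: [-179.16, 179.16], [-48.56, 103.87], [-65.8, 70.77], [-126.05, 130.52], [-82.76, 87.17], [-180, 180]. Speed limits (degrees/s): [127.2, 127.2, 147.25, 180, 180, 180].

## Interface

Orientations are given as [roll, pitch, yaw] about the fixed x, y, z axes, in that order (R = Rz(yaw) Ry(pitch) Rx(roll)).
In Python, from workcell import * gives the robot as it stands. The module is installed in compiled form; this text tells all that it offers.
- The arm moves only by the shell command python3 -m pendant 'ROWS' [FORCE]. ROWS is JSON, a list of rows, each a list of 3 entries, a list of its own where there are three numbers: the opening in per cent of the stroke, from 0 (shut) to 100 (fully open), then the shift along the world's x, y, z in mm, then the turn, a rotation vector about the world's x, y, z in degrees. A call has 1 to 20 rows; each row is the pose to reach, as a shift and turn from the pose measured when the call began; what a row does not reach only later rows make up. A row lasts 1/8 s, in which the tool goes at most 62.5 mm and 10.7 degrees, less where a joint would pass 70% of its speed; a pose out of reach is approached as far as the arm can. A call with a gripper value outside its range is refused whole. The fingers move at their own pace and stop on an object; FORCE is the grip in N (left out, the last holds). Time passes only in rows, so rows that repeat a pose let the fingers close. It gives the time, the measured TCP pose, the force and the opening at its end, in the units of the state.
- get_obs(): the state, without advancing time (a new reading comes with each control period).
- camera(name): name is "scene" or "side" or "wrist"; returns a dict with "img" (420x560x3 uint8, red, green, blue), "fx", "fy", "cx", "cy" (pixels), "cam_to_world" (4x4, takes a point from camera to world coordinates); the wrist camera has in their place "T_tool_cam" (4x4, takes a point from camera to tool coordinates, whose origin is the TCP and whose axes are the flange's). Camera axes: x right, y down, z forward; pixel columns grow to the right and rows downward; lengths in m; the calibration is good to about 2 mm. A picture is of the moment at which its call begins: read the wrist's pose just before it. There is no depth.
- job_done(): hands the job in, once; it reports no verdict.
Trained networks look in a picture, given as the dict that the camera call returned (one of the last four; its "shot" number tells which), for a name from the list of things; names that differ only in an ending like _2 or _b are one class to them, and where a whole thing is asked for, a point or a joint stands for the part that bears it (a point fixed in the world has none). Each returns a list of dicts, best first, with "confidence" (0 to 1); they miss things now and then, are a little off and sometimes report something else, mostly with a low value. They report only what shows in the picture. A call takes as long as a camera call.
- regions_of(picture, label): "region" (420x560 bool, what is visible of it).
- pinpoint(picture, label): "position" ([x, y, z] in m, in world coordinates, good to about 4 mm: a listed point, or the origin of a listed thing).
The state is a dict: "time": time; "q": joint angles; "qd": joint speeds; "joint_efforts": joint torques, N m; "ee_pos": TCP position; "tcp_rot": TCP orientation; "wrist_force": force on the tool from outside, world axes, zero at the start; "torque": the same for the moment, N m; "opening": finger opening in m.
Only numpy, scipy, OpenCV 4.12 (cv2) and the standard library are available. Lean on these libraries where they do the work, as an engineer would, in place of code of your own. Each camera call takes 0.05 s, during which the arm holds its last target. There are 200 camera calls.

## Task

Get the casting plate ready for a pour: put every piece of broken fire brick, on the plate or on the bench, into the open metal rubbish bin, and set the graphite ingot mould on the steel plate, troughs up, lying flat between the locating dowels. Hold it down with both toe clamps from the wooden rack, one at each end of the mould: put the clamp's T-head down through the slot in the plate until its collar rests on the plate, then give it a quarter turn, so that the head is locked across the slot underneath and the toe lies over the end of the mould, and leave it standing there. Leave the other tools and dishes on the bench where they are.

Things in the scene. Friction and masses are not known exactly. Their poses are not given: they have to be found in the camera images.
- plate: fixed slotted steel casting plate 130 (its x) x 270 mm (its y), 8 mm thick, on four corner feet; origin under its centre on the bench; top face 40 mm above the bench, 32 mm free space below; a slot near each end, the mould seat in the middle. Its yaw is up to 0.25 rad either way
- seat (a point): middle of the mould seat at the plate's top face, axes as the plate's; the mould lies with its long side along plate y (either way round) between eight steel dowels 10 mm high: 10 mm diameter at x +-40, y +-50 mm and 8 mm diameter at x +-22, y +-79 mm, which leave it 5 mm play to every side
- slot1 (a point): centre of the through slot at the plate's +y end (plate x 0, y +94 mm), at the top face; slot 43 mm long along plate x, 16 mm wide along plate y; axes as the plate's
- slot2 (a point): centre of the through slot at the plate's -y end (plate x 0, y -94 mm), at the top face; same size and direction as slot1
- mould: loose dark graphite ingot mould, 140 long (its x) x 60 wide (its y) x 30 mm high, two open troughs along the top, end walls 20 mm thick, about 420 g; origin at the centre of its underside, z up; starts on the bench to one side
- clamp1: loose steel quarter-turn toe clamp, 96 mm tall, 200 g, z up; toe, fin and T-head all lie along its x, and it is the same turned half round. Origin on its axis at the underside of the 32 mm diameter collar, the face that rests on the plate. Starts upright in the rack, collar on the rack's top. Goes into either slot with its x along plate x, then turns a quarter (either way) to x along plate y
- clamp1_head (a point): middle of clamp1's T-head, 15 mm below the collar's underside: head 36 long (clamp x) x 11 wide x 8 mm high, from 11 to 19 mm below the collar's underside, on a shank 11 mm in diameter. Once through the slot it turns freely under the plate with 3 mm to spare
- clamp1_fin (a point): middle of clamp1's grip fin, 60 mm above the clamp's origin: fin 40 (clamp x) x 12 mm (clamp y), from 42 to 77 mm above the origin, on a toe bar 70 (clamp x, 35 to each side) x 14 x 9 mm whose underside is 33 mm above the origin; 16 mm stem from toe to collar
- clamp2: second toe clamp, identical to clamp1, in the rack's other slot; any clamp may go in any slot; it stands by its own weight and does not screw down
- rack: fixed wooden clamp rack 90 (its x) x 160 (its y) x 45 mm high, origin under its centre; two slots 46 x 18 mm, long along rack x, at rack y +40 and -40 mm
- bin: fixed open sheet-steel rubbish bin 130 (its x) x 150 (its y) x 90 mm high, walls 4 mm, origin under its centre
- brick1: broken piece of pale fire brick, rough block 62 long (its x) x 36 wide (its y) x 30 mm high (its z), narrower at the +x end, about 60 g; origin at its centre; starts on the plate, on the +y half of the mould seat; may be absent (None)
- brick2: broken piece of pale fire brick, rough block 66 long (its x) x 32 wide (its y) x 28 mm high (its z), narrower at the +x end, about 60 g; origin at its centre; starts on the plate, on the -y half of the mould seat; may be absent (None)
- brick3: broken piece of pale fire brick, rough block 70 long (its x) x 38 wide (its y) x 32 mm high (its z), narrower at the +x end, about 60 g; origin at its centre; starts on the bench beside the plate, on the other side from the mould; may be absent (None)
- brick4: broken piece of pale fire brick, rough block 60 long (its x) x 34 wide (its y) x 30 mm high (its z), narrower at the +x end, about 60 g; origin at its centre; starts on the bench between the robot and the plate; may be absent (None)
- flux: bystander: grey flux bottle with red cap, 48 mm diameter, 95 mm high, beyond the plate
- dish: bystander: steel dish 90 mm diameter, 28 mm high, beyond the plate
- cup: bystander: small brass cup 54 mm diameter, 24 mm high, between the robot and the plate
- hammer: bystander: hammer 220 mm long, lying at the left (+y) side
- mandrel: bystander: tapered steel ring mandrel 240 mm long, lying at the right (-y) side
- tweezers: bystander: flat steel tweezers 150 mm long, lying beyond the plate on the left

How it is judged:
By the outcome, as a careful person would: the job done as asked, in the order asked, and still so for the second after the job is handed in, with the robot touching nothing.
Of brick1, brick2, brick3, brick4 only 2 to 4 are there at a start; the rules pass over those that are not, and their reading is None.
At some moment in a run one of brick1, brick2, brick3, mould may be knocked a few centimetres aside while the robot is not near it.
It also fails if it takes over 210 s, if anything falls off the work surface, if the arm or the gripper's body presses on something with over 40 N, if the wrist force passes 120 N, or if a joint passes its speed limit or range.

## Working session

There is one attempt and no reset: what is moved stays moved. The work goes in short steps, Python scripts to look and compute and a shell command to move; the robot and the scene stay as the last step left them, time stands still between calls to the robot, and variables do not carry over. Pictures are saved under pics/ and viewed, about 12 in all and at most 16, crops included, and the job is handed in when it is done.

```bash
mkdir -p pics
cat > h.py <<'E'
from workcell import *
import numpy as np, cv2
from scipy.spatial.transform import Rotation as R
def save(p,n): cv2.imwrite(f'pics/{n}.png',p['img'][:,:,::-1])
def c2w(p,o=None):
    if 'cam_to_world' in p: return np.array(p['cam_to_world'])
    T=np.eye(4);T[:3,:3]=R.from_euler('xyz',o['tcp_rot'],degrees=True).as_matrix();T[:3,3]=o['ee_pos']
    return T@np.array(p['T_tool_cam'])
def ray(p,u,v,z,o=None):
    T=c2w(p,o);d=T[:3,:3]@np.array([(u-p['cx'])/p['fx'],(v-p['cy'])/p['fy'],1.]);t=(z-T[2,3])/d[2]
    return T[:3,3]+t*d
def proj(p,X,o=None):
    c=np.linalg.inv(c2w(p,o))@np.append(X,1);return p['fx']*c[0]/c[2]+p['cx'],p['fy']*c[1]/c[2]+p['cy']
def foot(p,label,z,o=None):
    """min-area rect of region projected to height z: centre, size, yaw of long axis"""
    r=regions_of(p,label)
    if not r: return None
    m=r[0]['region'].astype(np.uint8); c=max(cv2.findContours(m,0,2)[0],key=cv2.contourArea)[:,0]
    w=np.array([ray(p,u,v,z,o)[:2] for u,v in c])*1000
    (cx,cy),(a,b),t=cv2.minAreaRect(w.astype(np.float32))
    if a<b: a,b,t=b,a,t+90
    return r[0]['confidence'],np.round([cx,cy,a,b,(t+90)%180-90],1)
E
python3 - <<'E'
from h import *
o=get_obs();print({k:np.round(v,3).tolist() for k,v in o.items()})
L='plate seat slot1 slot2 mould clamp1 clamp1_fin rack bin brick1 brick2 brick3 brick4 flux dish cup hammer mandrel tweezers'.split()
for n in('scene','side'):
    p=camera(n);save(p,n);print(n,np.round(p['cam_to_world'],2).tolist(),p['fx'])
    for l in L: print(l,[(np.round(np.array(d['position'])*1000).tolist(),round(d['confidence'],2)) for d in pinpoint(p,l)])
    for l,z in dict(plate=.04,mould=.03,rack=.045,bin=.09,brick1=.07,brick2=.07,brick3=.03,brick4=.03).items(): print(l,foot(p,l,z))
E
```

```text
{'time': 0.0, 'q': [67.837, 5.011, 10.034, 95.098, 0.0, 90.001], 'qd': [0.047, -0.022, 0.034, 0.048, -0.061, 0.046], 'joint_efforts': [0.001, -52.039, 46.48, 0.016, 0.0, 0.0], 'ee_pos': [0.207, 0.509, 0.231], 'tcp_rot': [-179.925, -0.0, 157.836], 'wrist_force': [-0.118, 0.565, 0.653], 'torque': [0.034, 0.016, -0.015], 'opening': 0.085}
scene [[-0.87, 0.32, -0.36, 1.0], [0.49, 0.6, -0.63, 0.71], [0.01, -0.73, -0.68, 0.86], [0.0, 0.0, 0.0, 1.0]] 436.7958896248409
plate [([631.0, -28.0, -0.0], 0.77)]
seat [([630.0, -20.0, 42.0], 0.67)]
slot1 [([640.0, -117.0, 38.0], 0.76)]
slot2 [([640.0, -117.0, 38.0], 0.76)]
mould [([649.0, -280.0, -2.0], 0.74)]
clamp1 [([459.0, 272.0, 47.0], 0.95), ([460.0, 350.0, 41.0], 0.63)]
clamp1_fin [([456.0, 350.0, 103.0], 0.68)]
rack [([461.0, 309.0, -3.0], 0.59), ([613.0, 474.0, 0.0], 0.57), ([634.0, -57.0, 56.0], 0.44)]
bin [([445.0, -316.0, -0.0], 0.88)]
brick1 [([607.0, 281.0, 17.0], 0.9), ([633.0, -56.0, 55.0], 0.81), ([625.0, 12.0, 54.0], 0.65)]
brick2 [([607.0, 281.0, 17.0], 0.9), ([633.0, -56.0, 55.0], 0.81), ([625.0, 12.0, 54.0], 0.65)]
brick3 [([607
[... 2151 characters left out ...]
.0, 40.0], 0.59), ([778.0, 113.0, -1.0], 0.53)]
dish [([779.0, -95.0, -0.0], 0.87)]
cup [([426.0, 138.0, -0.0], 0.69)]
hammer [([614.0, 470.0, 3.0], 0.84)]
mandrel [([601.0, -474.0, -1.0], 0.87)]
tweezers [([760.0, 300.0, 2.0], 0.74)]
plate (0.6, array([626.4,  -9.8, 300.4, 133.7, -84.1]))
mould (0.65, array([ 642.9, -271.9,  136.8,   97.9,   19.7]))
rack (0.86, array([453. , 322.3, 188.1,  98.2,  88. ]))
bin (0.57, array([ 439.1, -266.1,  247.1,  157. ,   80.1]))
brick1 (0.75, array([627.4, -41.5,  58.7,  57. ,  18.5]))
brick2 (0.75, array([627.4, -41.5,  58.7,  57. ,  18.5]))
brick3 (0.75, array([641.4, -82.3,  60.9,  59.1,  18.5]))
brick4 (0.75, array([641.4, -82.3,  60.9,  59.1,  18.5]))
```

```bash
python3 -c "
import cv2,numpy as np
print(cv2.imread('pics/scene.png').shape)"; python3 -c "
from h import *
p=camera('wrist');o=get_obs();print(np.round(p['T_tool_cam'],3).tolist(),p['fx'])
import workcell;print([k for k in dir(workcell) if k[0]!='_'])
print(globals().get('tcp_to_grasp'))"
```

```text
(420, 560, 3)
[[-0.001, -0.945, -0.328, 0.085], [1.0, -0.001, -0.0, -0.0], [-0.0, -0.328, 0.945, -0.143], [0.0, 0.0, 0.0, 1.0]] 376.0301023589629
['PlanningError', 'camera', 'get_obs', 'job_done', 'pinpoint', 'regions_of', 'tcp_to_grasp']
0.0187
```

```bash
python3 -c "
import cv2
a=cv2.imread('pics/scene.png');cv2.imwrite('pics/a.png',cv2.resize(a,(800,600)))
a=cv2.imread('pics/side.png');cv2.imwrite('pics/b.png',cv2.resize(a,(800,600)))"
```

```text
(no output)
```

View pics/a.png

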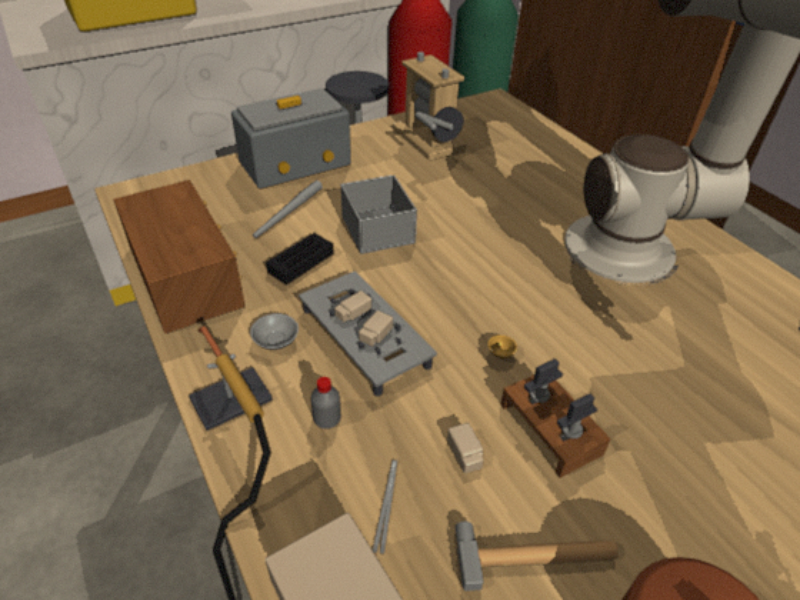

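View pics/b.png

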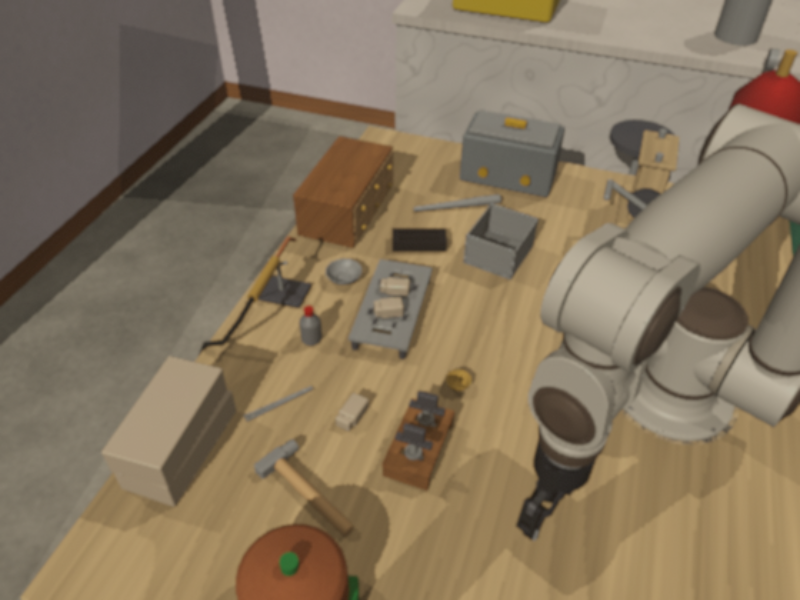

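Three bricks are present: two on the plate and brick3 on the bench near (606, 280) mm. Brick4 is absent. I'll start with brick3 and look at it from the wrist camera.

```bash
python3 -m pendant '[[100,[60,-34,0],[0,0,-10]],[100,[120,-69,0],[0,0,-20]],[100,[180,-103,0],[0,0,-30]],[100,[240,-138,0],[0,0,-40]],[100,[300,-172,0],[0,0,-50]],[100,[360,-207,0],[0,0,-60]],[100,[399,-229,-40],[0,0,-68]],[100,[399,-229,-91],[0,0,-68]],[100,[399,-229,-91],[0,0,-68]],[100,[399,-229,-91],[0,0,-68]]]' 40
cat >> h.py <<'E'
def look(n,labels):
    o=get_obs();p=camera('wrist');save(p,n);print('t',o['time'],np.round(o['ee_pos'],4)*1000,np.round(o['tcp_rot'],1))
    for l,z in labels.items():
        print(l,[(np.round(np.array(d['position'])*1000,1).tolist(),round(d['confidence'],2)) for d in pinpoint(p,l)])
        for r in regions_of(p,l):
            m=r['region'].astype(np.uint8); cs=cv2.findContours(m,0,2)[0]
            if not cs: continue
            c=max(cs,key=cv2.contourArea)[:,0]
            w=np.array([ray(p,u,v,z,o)[:2] for u,v in c])*1000
            (cx,cy),(a,b),t=cv2.minAreaRect(w.astype(np.float32))
            if a<b: a,b,t=b,a,t+90
            print('  rect',round(r['confidence'],2),np.round([cx,cy,a,b,(t+90)%180-90],1))
    return p,o
E
python3 -c "
from h import *
look('w1',{'brick3':.03})"
```

```text
time: 4.1
ee_pos: [0.6061, 0.2806, 0.1409]
tcp_rot: [-180.0, 0.0, 89.8]
wrist_force: [0.0, -0.2, 0.3]
opening: 0.0856
t 4.1 [606.1 280.6 140.9] [-180.     0.    89.8]
brick3 [([608.6, 282.2, 17.2], 0.58)]
  rect 0.67 [606.  283.9  74.2  37.8  81.8]
```

```bash
python3 -m pendant '[[100,[1,2,-50],[0,0,-8]],[100,[1,2,-100],[0,0,-8]],[100,[1,2,-132],[0,0,-8]],[100,[1,2,-132],[0,0,-8]],[30,[1,2,-132],[0,0,-8]],[20,[1,2,-132],[0,0,-8]],[20,[1,2,-132],[0,0,-8]],[20,[1,2,-132],[0,0,-8]],[20,[1,2,-132],[0,0,-8]],[20,[1,2,-80],[0,0,-8]],[20,[1,2,60],[0,0,-8]],[20,[1,2,110],[0,0,-8]],[20,[1,2,110],[0,0,-8]]]' 40
```

```text
time: 5.88
ee_pos: [0.6072, 0.2834, 0.2534]
tcp_rot: [179.8, -0.1, 81.9]
wrist_force: [0.5, 1.5, -1.2]
opening: 0.0374
```

```bash
python3 -m pendant '[[20,[-16,-60,0],[0,0,0]],[20,[-32,-120,0],[0,0,0]],[20,[-48,-180,0],[0,0,0]],[20,[-64,-240,0],[0,0,0]],[20,[-80,-300,0],[0,0,0]],[20,[-96,-360,0],[0,0,0]],[20,[-112,-420,0],[0,0,0]],[20,[-128,-480,0],[0,0,0]],[20,[-145,-540,0],[0,0,0]],[20,[-161,-598,0],[0,0,0]],[20,[-161,-598,0],[0,0,0]],[20,[-161,-598,-40],[0,0,0]],[20,[-161,-598,-40],[0,0,0]]]'
python3 -c "
from h import *
look('w2',{'bin':.09,'brick3':.15})"
```

```text
time: 7.5
ee_pos: [0.4453, -0.3134, 0.2111]
tcp_rot: [180.0, -0.3, 81.9]
wrist_force: [-0.0, -0.2, 0.1]
opening: 0.0376
t 7.5 [ 445.3 -313.4  211.1] [180.   -0.3  81.9]
bin [([442.5, -315.9, 0.6], 0.98)]
  rect 0.68 [ 445.1 -312.1  150.2  130.4   79.9]
brick3 [([444.2, -315.1, 212.7], 0.8)]
  rect 0.62 [ 438.4 -361.5  127.7   61.5   80.7]
```

View pics/w2.png

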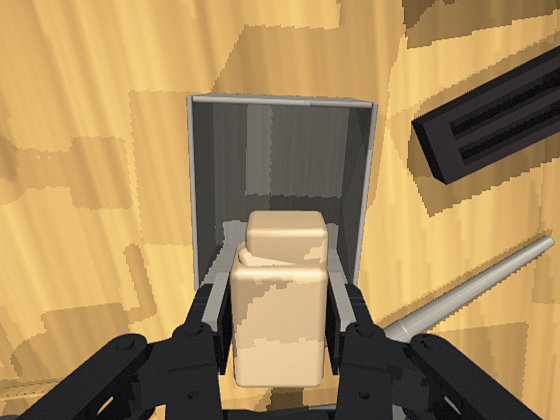

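The brick is held above the bin, and the mould shows at upper right with its troughs up. I'm lowering it into the bin and releasing.

```bash
python3 -m pendant '[[20,[-4,0,-60],[0,0,-2]],[20,[-8,0,-115],[0,0,-2]],[20,[-8,0,-154],[0,0,-2]],[20,[-8,0,-154],[0,0,-2]],[60,[-8,0,-154],[0,0,-2]],[60,[-8,0,-154],[0,0,-2]],[60,[-8,0,-100],[0,0,-2]],[60,[-8,0,-40],[0,0,-2]],[60,[40,60,0],[0,0,8]],[100,[90,120,0],[0,0,18]],[100,[130,170,0],[0,0,22]],[100,[170,220,0],[0,0,22]],[100,[190,258,0],[0,0,22]],[100,[190,258,-10],[0,0,22]],[100,[190,258,-10],[0,0,22]]]'
python3 -c "
from h import *
look('w3',{'brick2':.068,'slot2':.04,'seat':.04,'plate':.04})"
```

```text
time: 9.62
ee_pos: [0.6371, -0.0555, 0.2048]
tcp_rot: [179.7, -0.1, 104.1]
wrist_force: [-0.8, -0.5, 0.6]
opening: 0.0855
t 9.625 [637.1 -55.5 204.8] [ 1.797e+02 -1.000e-01  1.041e+02]
brick2 [([634.5, -56.6, 52.5], 0.96), ([622.5, 11.6, 58.6], 0.72)]
  rect 0.9 [633.5 -53.5  66.5  37.   13.9]
  rect 0.6 [624.   14.2  62.6  35.7  27.6]
slot2 [([618.4, 68.2, 38.0], 0.97), ([637.8, -120.6, 36.9], 0.9), ([624.3, 12.5, 57.3], 0.62)]
  rect 0.63 [629.6 -32.  253.3 130.9 -84.4]
seat [([631.7, -26.5, 41.3], 0.95)]
  rect 0.66 [629.9 -31.7 253.  130.5 -84.4]
plate [([627.2, -20.0, -3.8], 0.77)]
  rect 0.71 [629.8 -31.7 252.8 130.5 -84.3]
```

View pics/w3.png

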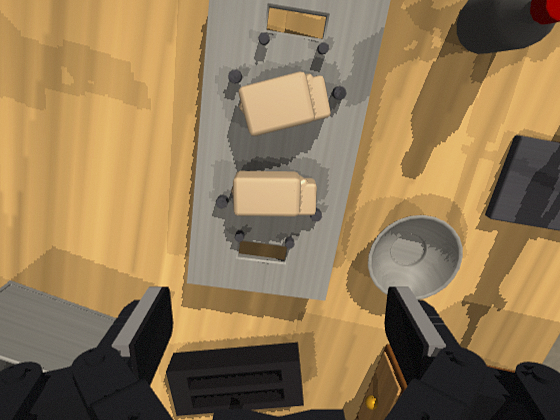

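```bash
python3 -m pendant '[[80,[-3,0,0],[0,0,-10]],[60,[-3,0,0],[0,0,-20]],[59,[-3,0,0],[0,0,-30]],[59,[-3,0,0],[0,0,-40]],[59,[-3,0,0],[0,0,-50]],[59,[-3,0,0],[0,0,-60]],[59,[-3,0,0],[0,0,-70]],[59,[-3,0,-15]  ,[0,0,-80]],[59,[-3,0,-35],[0,0,-90]],[59,[-3,0,-35],[0,0,-90]],[59,[-3,0,-35],[0,0,-90]]]'
python3 -c "
from h import *
look('w4',{'brick2':.068})"
```

```text
time: 11.45
ee_pos: [0.6338, -0.0574, 0.1715]
tcp_rot: [179.6, -0.1, 14.1]
wrist_force: [-0.9, -0.7, 0.6]
opening: 0.0502
t 11.45 [633.8 -57.4 171.5] [ 1.796e+02 -1.000e-01  1.410e+01]
brick2 [([640.6, -57.8, 56.3], 0.92), ([426.8, 135.5, 0.8], 0.64), ([624.5, 12.7, 57.5], 0.62)]
  rect 0.94 [627.9  11.6  64.3  42.2  26.7]
```

View pics/w4.png

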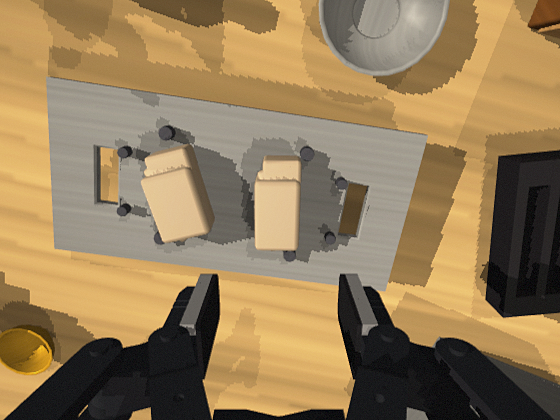

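```bash
python3 -m pendant '[[59,[-2,1,-55],[0,0,0]],[59,[-2,1,-95],[0,0,0]],[59,[-2,1,-128],[0,0,0]],[59,[-2,1,-128],[0,0,0]],[20,[-2,1,-128],[0,0,0]],[15,[-2,1,-128],[0,0,0]],[15,[-2,1,-128],[0,0,0]],[15,[-2,1,-128],[0,0,0]],[15,[-2,1,-100],[0,0,0]],[15,[-2,1,-45],[0,0,0]],[15,[-2,1,15],[0,0,0]],[15,[-2,1,60],[0,0,0]],[15,[-2,1,60],[0,0,0]]]'
```

```text
time: 13.22
ee_pos: [0.6333, -0.0565, 0.2368]
tcp_rot: [179.4, -0.6, 14.0]
wrist_force: [-0.2, -0.7, -1.0]
opening: 0.0314
```

```bash
python3 -m pendant '[[15,[-36,-50,0],[0,0,-8]],[15,[-72,-98,0],[0,0,-16]],[15,[-108,-147,0],[0,0,-24]],[15,[-144,-196,0],[0,0,-24]],[15,[-188,-256,0],[0,0,-24]],[15,[-188,-256,0],[0,0,-24]],[15,[-188,-256,-60],[0,0,-24]],[15,[-188,-256,-120],[0,0,-24]],[15,[-188,-256,-170],[0,0,-24]],[15,[-188,-256,-170],[0,0,-24]],[60,[-188,-256,-170],[0,0,-24]],[60,[-188,-256,-170],[0,0,-24]],[60,[-188,-256,-120],[0,0,-24]],[60,[-188,-256,-60],[0,0,-24]],[60,[-188,-256,-20],[0,0,-24]],[60,[-188,-256,-20],[0,0,-24]]]'
python3 -c "
from h import *
look('w5',{'brick2':.06,'bin':.09})"
```

```text
time: 15.22
ee_pos: [0.4468, -0.3135, 0.2224]
tcp_rot: [179.2, -1.0, -10.0]
wrist_force: [0.7, 0.0, -0.7]
opening: 0.0515
t 15.225 [ 446.8 -313.5  222.4] [179.2  -1.  -10. ]
brick2 [([440.4, -316.3, 20.5], 0.92), ([452.0, -309.9, 49.7], 0.75)]
  rect 0.79 [ 449.3 -313.8   68.9   33.5  -13.5]
  rect 0.55 [ 446.1 -340.3   38.2   22.    -9.3]
bin []
  rect 0.58 [ 447.2 -315.2  150.5  134.9   79.8]
```

View pics/w5.png

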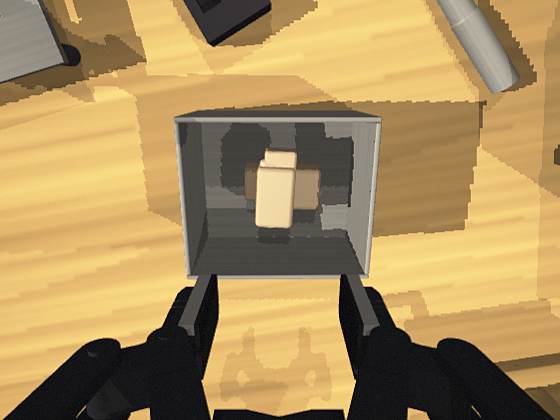

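```bash
cat >> h.py <<'E'
def to(pos,yaw,o=None):
    "shift (mm) and rotvec (deg) from measured pose to a tool-down pose"
    o=o or get_obs();A=R.from_euler('xyz',o['tcp_rot'],degrees=True);B=R.from_euler('xyz',[180,0,yaw],degrees=True)
    print('to',np.round(np.array(pos)-np.array(o['ee_pos'])*1000,1).tolist(),np.round((B*A.inv()).as_rotvec(degrees=True),1).tolist())
E
python3 -m pendant '[[60,[27,50,-5],[0,0,8]],[60,[54,100,-10],[0,0,16]],[52,[81,150,-20],[0,0,24]],[52,[108,200,-30],[0,0,32]],[52,[136,250,-40],[0,0,37]],[52,[160,295,-50],[0.8,1,37]],[52,[177,326,-60],[1,1,37]],[52,[177,326,-60],[1,1,37]],[52,[177,326,-60],[1,1,37]]]'
python3 -c "
from h import *
look('w6',{'brick1':.07,'slot1':.04})
to([624,13,43],25)"
```

```text
time: 16.6
ee_pos: [0.6215, 0.0133, 0.1554]
tcp_rot: [-179.4, 0.4, 27.0]
wrist_force: [0.3, 0.8, 1.1]
opening: 0.0448
t 16.6 [621.5  13.3 155.4] [-179.4    0.4   27. ]
brick1 [([638.1, -117.1, 41.0], 0.75), ([623.8, 11.9, 59.0], 0.73)]
  rect 0.76 [627.6  15.8  66.   35.6  29.2]
slot1 [([639.3, -120.0, 40.5], 0.94), ([618.4, 69.8, 37.0], 0.57)]
  rect 0.72 [629.4 -23.7 271.3 132.2 -84.5]
to [2.1, 0.2, -113.5] [-0.4, -0.5, -1.9]
```

View pics/w6.png

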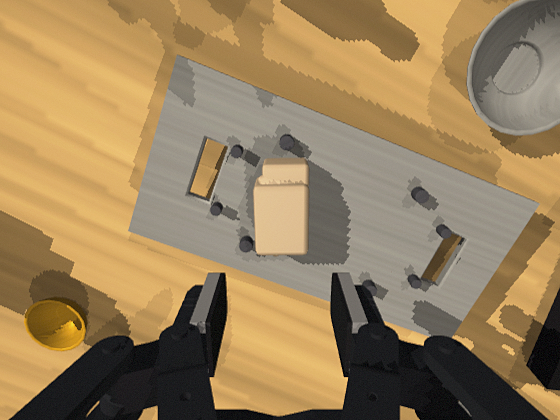

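```bash
python3 -m pendant '[[52,[4,1,-50],[0,-0.5,0]],[52,[4,1,-85],[0,-0.5,0]],[52,[4,1,-112],[0,-0.5,0]],[52,[4,1,-112],[0,-0.5,0]]]'
```

```text
time: 17.35
ee_pos: [0.6244, 0.0133, 0.0426]
tcp_rot: [-179.6, 0.0, 26.9]
wrist_force: [0.6, 1.1, 0.1]
opening: 0.0448
```

```bash
python3 -m pendant '[[20,[0,0,0],[0,0,0]],[20,[0,0,0],[0,0,0]],[20,[0,0,0],[0,0,0]],[20,[0,0,30],[0,0,0]],[20,[0,0,85],[0,0,0]],[20,[0,0,140],[0,0,0]],[20,[0,0,195],[0,0,0]],[20,[0,0,195],[0,0,0]]]'
```

```text
time: 18.35
ee_pos: [0.6259, 0.0134, 0.2434]
tcp_rot: [-179.8, -0.4, 26.9]
wrist_force: [1.2, 0.3, -1.6]
opening: 0.0354
```

```bash
python3 -m pendant '[[20,[-30,-50,0],[0,0,-8]],[20,[-60,-100,0],[0,0,-16]],[20,[-90,-150,0],[0,0,-24]],[20,[-120,-200,0],[0,0,-32]],[20,[-150,-250,0],[0,0,-37]],[20,[-174,-286,0],[0,0,-37]],[20,[-174,-286,-50],[0,0,-37]],[20,[-174,-286,-100],[0,0,-37]],[20,[-174,-286,-146],[0,0,-37]],[20,[-174,-286,-146],[0,0,-37]],[60,[-174,-286,-146],[0,0,-37]],[60,[-174,-286,-146],[0,0,-37]],[60,[-174,-286,-90],[0,0,-37]],[60,[-174,-300,-30],[0,0,-37]],[60,[-174,-326,0],[0,0,-37]],[60,[-174,-326,0],[0,0,-37]]]'
python3 -c "
from h import *
look('w7',{'brick2':.06,'mould':.03})"
```

```text
time: 20.35
ee_pos: [0.4529, -0.3144, 0.2474]
tcp_rot: [-179.9, -0.7, -10.2]
wrist_force: [-0.0, -0.9, -0.2]
opening: 0.0509
t 20.35 [ 452.9 -314.4  247.4] [-179.9   -0.7  -10.2]
brick2 [([443.1, -317.5, 18.8], 0.95), ([447.8, -262.0, 24.3], 0.73), ([451.2, -312.5, 52.0], 0.72)]
  rect 0.89 [ 457.2 -268.8   60.3   30.7    1.3]
  rect 0.85 [ 445.1 -341.5   39.3   24.5  -14.3]
  rect 0.83 [ 449.7 -313.9   69.3   33.   -14.6]
mould [([448.0, -262.9, 28.3], 0.63)]
  rect 0.83 [ 602.7 -300.8   59.9   51.   -70.7]
```

View pics/w7.png

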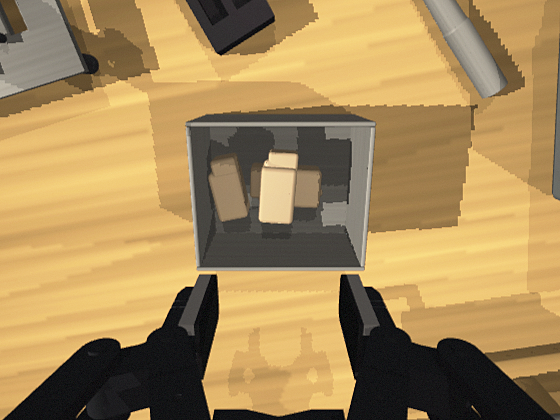

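```bash
python3 -m pendant '[[80,[50,9,-10],[0,0,9]],[100,[100,17,-30],[0,0.5,18]],[100,[150,26,-45],[0,0.7,27]],[100,[193,34,-60],[0,0.7,30]],[100,[193,34,-60],[0,0.7,30]],[100,[193,34,-60],[0,0.7,30]]]'
python3 -c "
from h import *
look('w8',{'mould':.03})"
```

```text
time: 21.35
ee_pos: [0.6442, -0.2775, 0.1821]
tcp_rot: [-179.6, 0.4, 19.9]
wrist_force: [-0.6, -0.9, -0.4]
opening: 0.0851
t 21.35 [ 644.2 -277.5  182.1] [-179.6    0.4   19.9]
mould [([649.5, -284.5, -1.8], 0.85)]
  rect 0.82 [ 649.8 -283.9  141.1   60.8   19.4]
```

View pics/w8.png

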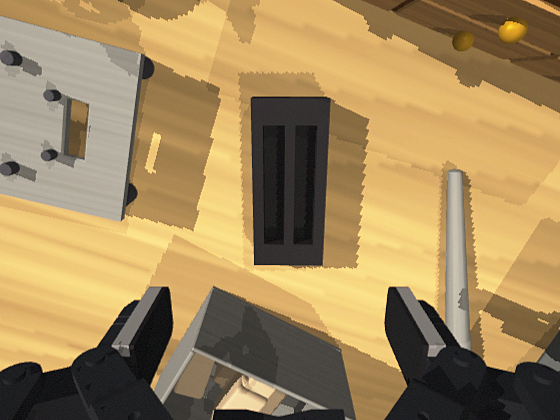

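```bash
python3 -m pendant '[[100,[5.5,-6.5,-60],[-0.4,-0.3,0]],[100,[5.5,-6.5,-120],[-0.4,-0.3,0]],[100,[5.5,-6.5,-150],[-0.4,-0.3,0]],[100,[5.5,-6.5,-173],[-0.4,-0.3,0]],[100,[5.5,-6.5,-173],[-0.4,-0.3,0]],[100,[5.5,-6.5,-173],[-0.4,-0.3,0]]]'
```

```text
time: 22.25
ee_pos: [0.6498, -0.2853, 0.0131]
tcp_rot: [179.7, 0.1, 19.8]
wrist_force: [-0.3, -0.6, -0.2]
opening: 0.0854
```

```bash
python3 -m pendant '[[50,[0,0,0],[0,0,0]],[50,[0,0,0],[0,0,0]],[50,[0,0,0],[0,0,0]],[50,[0,0,0],[0,0,0]],[50,[0,0,30],[0,0,0]],[50,[0,0,80],[0,0,0]],[50,[0,0,110],[0,0,0]],[50,[0,0,110],[0,0,0]]]' 70
```

```text
time: 23.25
ee_pos: [0.6509, -0.2858, 0.1258]
tcp_rot: [179.5, -0.1, 19.8]
wrist_force: [0.3, -0.3, -6.1]
opening: 0.058
```

Run:
```python
from h import *
from scipy.optimize import least_squares
p=camera('wrist')
V=[((621.5,13.3,155.4),(-179.4,.4,27),[(237,151),(216,208),(287,142),(247,243),(419,194),(370,287),(443,230),(414,282)]),
((637.1,-55.5,204.8),(179.7,-.1,104.1),[(264,38),(322,47),(235,75),(339,92),(222,201),(318,214),(239,236),(289,242)]),
((633.8,-57.4,171.5),(179.6,-.1,14.1),[(124,151),(123,209),(167,132),(307,153),(290,254),(341,183),(330,237)])]
D=np.array([(a*40,b*50) for a in(1,-1) for b in(1,-1)]+[(a*22,b*79) for a in(1,-1) for b in(1,-1)],float)
al=[]
for e,r,px in V:
    o=dict(ee_pos=np.array(e)/1000,tcp_rot=r)
    W=np.array([ray(p,u,v,.049,o)[:2]*1000 for u,v in px]);al.append(W)
def res(x,W):
    c,s=np.cos(x[2]),np.sin(x[2]);P=D@np.array([[c,s],[-s,c]])+x[:2]
    i=((W[:,None]-P)**2).sum(2).argmin(1);return (W-P[i]).ravel()
for W in al+[np.vstack(al)]:
    s=least_squares(res,[629,-25,.1],args=(W,));print(np.round(s.x[:2],1),np.round(np.degrees(s.x[2]),2),'rms',np.round(np.sqrt(np.mean(s.fun**2)),2))
to([629,-25,180],95.8)
```

```text
[630.1 -22.5] 5.6 rms 1.06
[629.4 -22.5] 5.77 rms 0.69
[630.2 -23.6] 5.51 rms 0.64
[629.9 -22.9] 5.62 rms 0.94
to [-21.1, 260.5, 56.9] [0.2, 0.3, 76.0]
```

```bash
python3 -m pendant '[[50,[-2,33,20],[0,0,9.5]],[50,[-5,66,40],[0,0,19]],[50,[-8,99,40],[0,0,28.5]],[50,[-11,132,40],[0,0,38]],[50,[-13,165,40],[0,0,47.5]],[50,[-16,198,40],[0,0,57]],[50,[-19,231,40],[0,0,66.5]],[50,[-21,263,40],[0,0,75.8]],[50,[-21,263,40],[0,0,75.8]],[50,[-21,263,20],[0.3,0.3,75.8]],[50,[-21,263,0],[0.3,0.3,75.8]],[50,[-21,263,-20],[0.3,0.3,75.8]],[50,[-21,263,-20],[0.3,0.3,75.8]],[50,[-21,263,-20],[0.3,0.3,75.8]]]'
python3 -c "
from h import *
p,o=look('w9',{'mould':.12})
to([629.9,-22.9,80],95.6)
q=camera('side');save(q,'s9')
im=cv2.hconcat([p['img'],cv2.resize(q['img'][150:290,210:350],(420,420))])[:,:,::-1]
cv2.imwrite('pics/c9.png',cv2.resize(im,(800,343)))"
```

```text
time: 25.05
ee_pos: [0.629, -0.0231, 0.1028]
tcp_rot: [-179.9, -0.1, 95.6]
wrist_force: [0.3, 0.4, -4.7]
opening: 0.0577
t 25.05 [629.  -23.1 102.8] [-1.799e+02 -1.000e-01  9.560e+01]
mould [([633.5, -27.4, 83.4], 0.95)]
  rect 0.82 [627.5 -13.3 123.7  58.6 -84.5]
to [0.4, -0.2, -23.9] [-0.1, 0.0, -0.0]
```

View pics/c9.png

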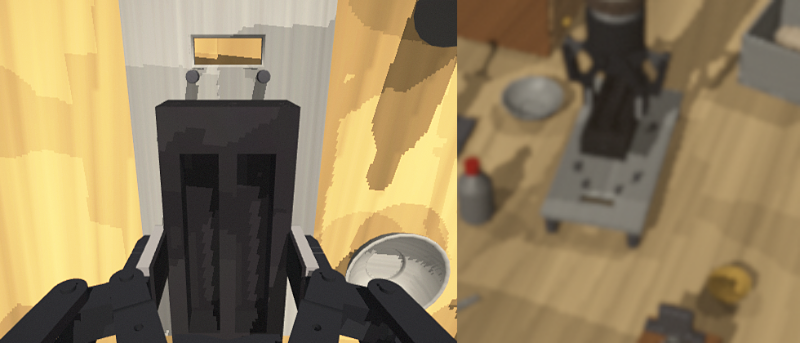

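Run:
```python
from h import *
p=camera('wrist');o=dict(ee_pos=[.629,-.0231,.1028],tcp_rot=(-179.9,-.1,95.6));k=980/800
th=np.radians(5.62);M=np.array([[np.cos(th),np.sin(th)],[-np.sin(th),np.cos(th)]])
for n,u,v,z in [('mL',157,104,.1195),('mR',299,104,.1195),('dL',192,75,.05),('dR',263,75,.05),('slot',228,50,.04),('slL',192,50,.04),('slR',265,50,.04)]:
    w=ray(p,u*k,v*k,z,o)[:2]*1000;print(n,np.round(w,1),'plate',np.round(M@(w-[629.9,-22.9]),1))
```

```text
mL [593.4  43.7] plate [-29.8  69.8]
mR [650.4  49.2] plate [27.4 69.8]
dL [599.3  53.9] plate [-22.9  79.4]
dR [642.2  58.1] plate [20.2 79.4]
slot [619.7  70.6] plate [-1. 94.]
slL [597.4  68.4] plate [-23.4  94. ]
slR [642.6  72.8] plate [22. 94.]
```

```bash
python3 -m pendant '[[50,[0,0,-20],[0,0,0]],[50,[0,0,-35],[0,0,0]],[50,[0,0,-43],[0,0,0]],[50,[0,0,-47],[0,0,0]],[50,[0,0,-49],[0,0,0]],[50,[0,0,-49],[0,0,0]]]'
```

```text
time: 26.05
ee_pos: [0.6297, -0.0226, 0.0559]
tcp_rot: [179.9, -0.1, 95.6]
wrist_force: [-3.5, 0.1, 0.3]
opening: 0.0579
```

```bash
python3 -m pendant '[[50,[0,0,-2],[0,0,0]],[50,[0,0,-3],[0,0,0]],[50,[0,0,-3],[0,0,0]]]'
```

```text
time: 26.42
ee_pos: [0.6297, -0.0226, 0.0557]
tcp_rot: [179.8, -0.0, 95.6]
wrist_force: [-11.4, -0.6, 14.6]
opening: 0.0578
```

```bash
python3 -m pendant '[[70,[0,0,1],[0,0,0]],[80,[0,0,1],[0,0,0]],[80,[0,0,1],[0,0,0]],[80,[0,0,30],[0,0,0]],[80,[0,0,80],[0,0,0]],[80,[0,0,130],[0,0,0]],[80,[0,0,130],[0,0,0]]]'
python3 -c "
from h import *
p,o=look('w10',{'mould':.07,'slot1':.04})
th=np.radians(5.62);M=np.array([[np.cos(th),np.sin(th)],[-np.sin(th),np.cos(th)]])
m=regions_of(p,'mould')[0]['region'];ys,xs=np.nonzero(m)
cv2.imwrite('pics/c10.png',cv2.resize(p['img'][:,:,::-1],(800,600)))"
```

```text
time: 27.3
ee_pos: [0.6316, -0.0226, 0.1906]
tcp_rot: [179.4, 0.0, 95.6]
wrist_force: [0.7, 0.8, -0.0]
opening: 0.0683
t 27.3 [631.6 -22.6 190.6] [179.4   0.   95.6]
mould [([631.5, -25.8, 36.4], 0.92)]
  rect 0.74 [629.6 -23.  141.7  61.2 -84.5]
slot1 [([617.8, 67.9, 39.2], 0.91), ([637.8, -118.2, 40.1], 0.77)]
  rect 0.94 [629.  -23.5 271.6 131.6 -84.5]
```

View pics/c10.png

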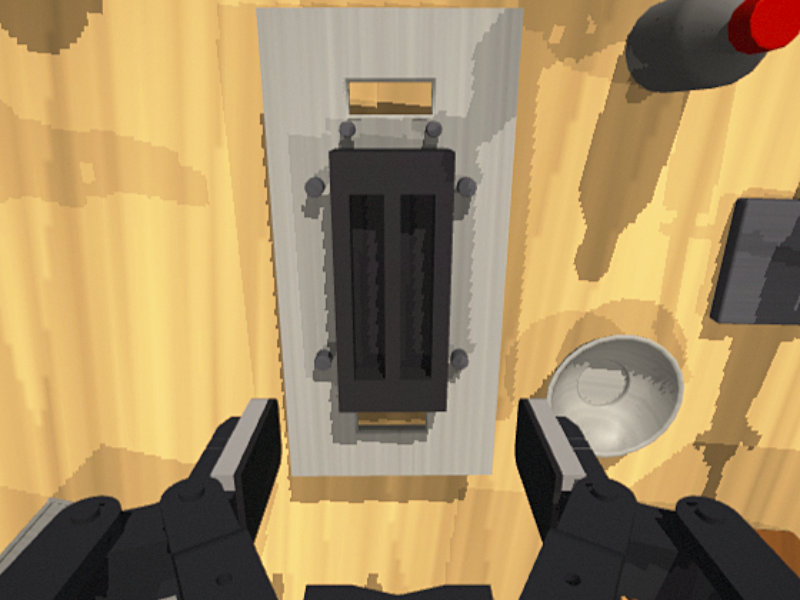

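```bash
python3 -m pendant '[[60,[-15,30,20],[0,0,-10.5]],[50,[-35,60,40],[0,0,-21]],[50,[-55,93,40],[0,0,-31]],[50,[-75,126,40],[0,0,-42]],[50,[-95,160,40],[0,0,-52]],[50,[-115,193,40],[0,0,-63]],[50,[-135,227,40],[0,0,-73]],[50,[-155,260,40],[0,0,-84]],[50,[-174,293,40],[0,0,-94]],[50,[-174,293,10],[0.3,0.3,-95]],[50,[-174,293,-10],[0.3,0.3,-95]],[50,[-174,293,-10],[0.3,0.3,-95]]]'
python3 -c "
from h import *
p,o=look('w11',{'clamp1':.12,'clamp1_fin':.122,'rack':.045})
cv2.imwrite('pics/c11.png',cv2.resize(p['img'][:,:,::-1],(800,600)))"
```

```text
time: 29.1
ee_pos: [0.4862, 0.0751, 0.1871]
tcp_rot: [-176.4, 0.2, 6.7]
wrist_force: [-0.3, -0.7, 0.0]
opening: 0.043
t 29.1 [486.2  75.1 187.1] [-176.4    0.2    6.7]
clamp1 [([459.7, 270.6, 42.6], 0.74)]
  rect 0.79 [472.9 230.4  65.8  42.7  -7.6]
  rect 0.72 [588.8  22.2 154.1  49.6 -84.6]
  rect 0.31 [603.5   3.5 100.4  25.1 -84. ]
clamp1_fin []
rack [([459.2, 272.0, 43.0], 0.72), ([457.3, 312.5, 2.1], 0.66)]
  rect 0.7 [459.8 258.8 101.6  99.4  89.9]
```

View pics/c11.png

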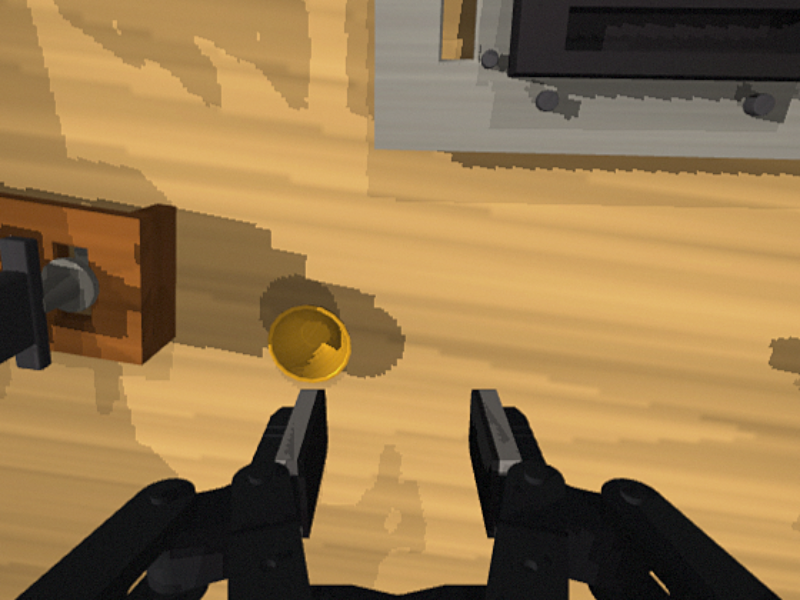

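```bash
python3 -m pendant '[[50,[-10,50,15],[-3.6,0,-6.7]],[50,[-18,105,15],[-3.6,0,-6.7]],[50,[-26,160,15],[-3.6,0,-6.7]],[50,[-28,196,13],[-3.6,0,-6.7]],[50,[-28,196,13],[-3.6,0,-6.7]],[50,[-28,196,13],[-3.6,0,-6.7]],[50,[-28,196,13],[-3.6,0,-6.7]]]'
cat > clampsee.py <<'E'
from h import *
o=get_obs();p=camera('wrist');save(p,'cl%d'%int(o['time']*100));print('t',o['time'],np.round(np.array(o['ee_pos'])*1000,1),np.round(o['tcp_rot'],1),round(o['opening'],4))
import sys
for l in sys.argv[1].split(','): print(l,[(np.round(np.array(d['position'])*1000,1).tolist(),round(d['confidence'],2)) for d in pinpoint(p,l)])
for r in regions_of(p,'clamp1'):
    m=r['region'].astype(np.uint8); c=max(cv2.findContours(m,0,2)[0],key=cv2.contourArea)[:,0]
    print('  clamp px',round(r['confidence'],2),c.min(0),c.max(0),cv2.minAreaRect(c))
E
python3 clampsee.py clamp1,clamp1_fin,rack,clamp1_head
python3 -c "
import cv2,glob
f=sorted(glob.glob('pics/cl*.png'))[-1];cv2.imwrite('pics/d1.png',cv2.resize(cv2.imread(f),(800,600)))"
```

```text
time: 30.32
ee_pos: [0.4786, 0.0561, 0.2025]
tcp_rot: [-177.2, 0.4, 5.1]
wrist_force: [-0.7, -0.1, -0.5]
opening: 0.0429
t 30.325 [478.6  56.1 202.5] [-177.2    0.4    5.1] 0.0429
clamp1 [([457.8, 266.4, 44.4], 0.81)]
clamp1_fin []
rack [([457.7, 309.6, 2.9], 0.7)]
clamp1_head []
  clamp px 0.77 [  0 156] [ 53 245] ((26.5, 200.5), (53.0, 89.0), 0.0)
```

View pics/d1.png

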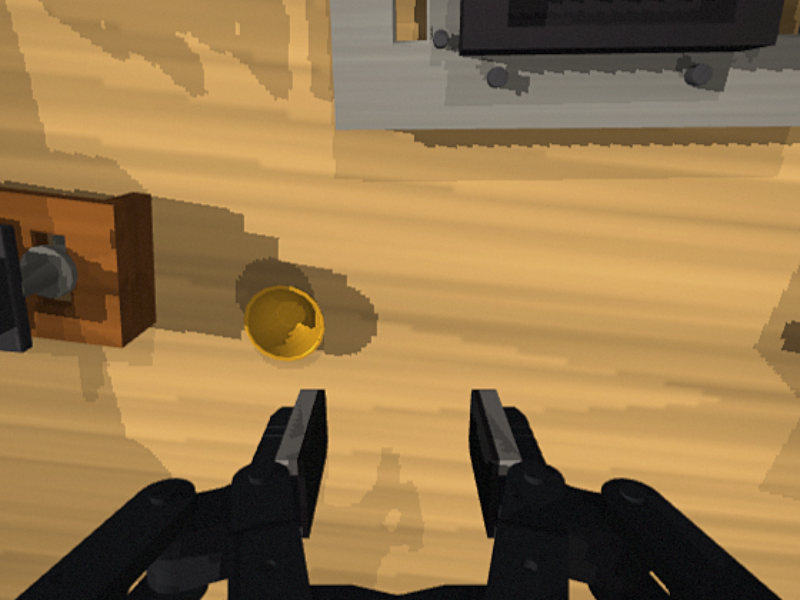

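```bash
python3 -c "
from h import *
o=get_obs();print(np.round(o['q'],1),np.round(o['qd'],1),np.round(o['joint_efforts'],1))"
```

```text
[  5.   -4.5  -2.6  92.2   2.8 179.9] [-0.  -0.   0.   0.2 -0.1  0.1] [  0.  -41.8  46.7   0.1   0.2  -0. ]
```

```bash
python3 -m pendant '[[50,[0,10,30],[0,0,10]],[50,[0,20,50],[0,0,20]],[50,[0,30,50],[0,0,30]],[50,[0,45,50],[0,0,40]],[50,[0,60,50],[0,0,50]],[50,[-5,75,50],[0,0,60]],[50,[-5,90,50],[0,0,70]],[50,[-10,105,50],[0,0,80]],[50,[-10,120,50],[0,0,90]],[50,[-10,135,50],[0,0,100]],[50,[-15,150,50],[0,0,110]],[50,[-15,165,50],[0,0,120]],[50,[-20,180,50],[0,0,130]],[50,[-21,195,50],[0,0,140]],[50,[-21,205,50],[0,0,150]],[50,[-21,215,30],[0,0,160]],[50,[-21,215,10],[0,0,170]],[50,[-21,215,10],[0,0,174]],[50,[-21,215,10],[0,0,174]]]'
python3 -c "
from h import *
print(np.round(get_obs()['q'],1)); to([457,271,190],180)"
python3 clampsee.py clamp1,clamp1_fin,rack
```

```text
time: 33.0
ee_pos: [0.4576, 0.2711, 0.2125]
tcp_rot: [-177.2, 0.4, 179.1]
wrist_force: [-0.4, -0.7, 0.7]
opening: 0.0427
[32.   3.3  6.2 94.1 -2.6 33. ]
to [-0.6, -0.1, -22.5] [2.8, 0.4, 1.0]
t 33.0 [457.6 271.1 212.5] [-177.2    0.4  179.1] 0.0427
clamp1 [([456.3, 351.1, 43.7], 0.66)]
clamp1_fin [([453.7, 349.9, 107.7], 0.94)]
rack [([457.7, 310.1, 0.4], 0.95), ([779.6, -93.5, 2.2], 0.39)]
  clamp px 0.95 [269 150] [306 240] ((287.5, 195.0), (90.0, 37.0), 90.0)
  clamp px 0.61 [364 149] [418 241] ((393.95001220703125, 196.34999084472656), (93.6034164428711, 52.177581787109375), 71.56504821777344)
```

```bash
python3 -m pendant '[[50,[-0.5,0,-20],[2.8,0.4,1]],[50,[-0.5,0,-40],[2.8,0.4,1]],[50,[-0.5,0,-40],[2.8,0.4,1]],[50,[-0.5,0,-40],[2.8,0.4,1]]]'
python3 clampsee.py clamp1,clamp1_fin,rack
python3 - <<'E'
import cv2,glob,os
f=max(glob.glob('pics/cl*.png'),key=os.path.getmtime);cv2.imwrite('pics/d2.png',cv2.resize(cv2.imread(f),(800,600)))
E
```

```text
time: 33.75
ee_pos: [0.4576, 0.2713, 0.1737]
tcp_rot: [180.0, 0.0, -180.0]
wrist_force: [0.3, 0.3, -0.6]
opening: 0.0426
t 33.75 [457.6 271.3 173.7] [ 180.    0. -180.] 0.0426
clamp1 [([458.0, 353.5, 47.5], 0.89), ([459.1, 273.9, 44.4], 0.75)]
clamp1_fin [([452.2, 349.4, 107.5], 0.72)]
rack [([457.1, 307.3, -0.8], 0.8)]
  clamp px 0.73 [363 161] [431 268] ((400.673828125, 216.4092254638672), (108.27748107910156, 63.56864547729492), 70.55996704101562)
  clamp px 0.7 [256 162] [298 268] ((275.2926940917969, 214.8658447265625), (41.19096374511719, 107.0081558227539), 6.34019136428833)
```

View pics/d2.png

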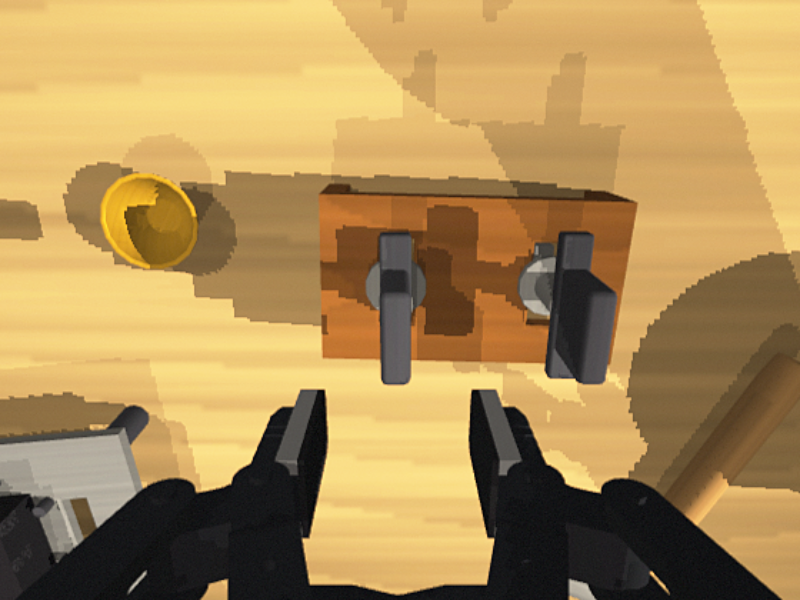

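Run:
```python
from h import *
o=get_obs();p=camera('wrist');k=.7
for n,u,v,z in [('barfar',396,233,.087),('barnear',396,384,.087),('bfL',380,236,.087),('bfR',411,236,.087),('bnL',381,383,.087),('bnR',410,383,.087),('finfar',397,270,.122),('rackTL',320,195,.045),('rackBL',322,357,.045),('rackTR',636,203,.045)]:
    print(n,np.round(ray(p,u*k,v*k,z,o)*1000,1))
```

```text
barfar [420.2 270.4  87. ]
barnear [493.  270.3  87. ]
bfL [421.5 263.5  87. ]
bfR [421.5 276.9  87. ]
bnL [492.5 263.2  87. ]
bnR [492.5 277.   87. ]
finfar [426.9 270.9 122. ]
rackTL [409.7 232.4  45. ]
rackBL [498.4 229.3  45. ]
rackTR [413.7 390.7  45. ]
```

```bash
python3 -m pendant '[[50,[-1,-1,-40],[0,0,0]],[50,[-1,-1,-70],[0,0,0]],[50,[-1,-1,-83],[0,0,0]],[50,[-1,-1,-83],[0,0,0]],[5,[-1,-1,-83],[0,0,0]],[5,[-1,-1,-83],[0,0,0]],[5,[-1,-1,-83],[0,0,0]],[5,[-1,-1,-83],[0,0,0]]]' 80
```

```text
time: 35.05
ee_pos: [0.4572, 0.2707, 0.0917]
tcp_rot: [179.9, 0.1, -180.0]
wrist_force: [-0.7, -0.8, 6.5]
opening: 0.0108
```

```bash
python3 -m pendant '[[5,[0,0,15],[0,0,0]],[5,[0,0,60],[0,0,0]],[5,[0,0,100],[0,0,0]],[5,[0,0,100],[0,0,0]],[5,[0,0,100],[0,0,0]]]'
python3 clampsee.py clamp1,clamp1_fin,clamp1_head
```

```text
time: 35.67
ee_pos: [0.457, 0.2706, 0.1914]
tcp_rot: [179.9, 0.1, -180.0]
wrist_force: [-0.6, 0.1, -2.4]
opening: 0.0111
t 35.675 [457.  270.6 191.4] [ 1.799e+02  1.000e-01 -1.800e+02] 0.0111
clamp1 [([458.6, 353.6, 45.4], 0.9)]
clamp1_fin [([455.0, 349.5, 106.8], 0.92)]
clamp1_head [([458.9, 348.0, 32.9], 0.62)]
  clamp px 0.93 [358 157] [421 256] ((393.2183837890625, 207.96572875976562), (101.1531982421875, 59.021812438964844), 71.22196960449219)
```

```bash
python3 -m pendant '[[5,[32,-40,0],[0,0,2]],[5,[65,-80,0],[0,0,4]],[5,[97,-120,0],[0,0,5.6]],[5,[130,-160,0],[0,0,5.6]],[5,[163.4,-200,0],[0,0,5.6]],[5,[163.4,-200,-20],[0,0,5.6]],[5,[163.4,-200,-45],[0,0,5.6]],[5,[163.4,-200,-45],[0,0,5.6]],[5,[163.4,-200,-45],[0,0,5.6]]]'
python3 - <<'E'
from h import *
to([620.4,70.4,100],-174.4)
o=get_obs();p=camera('wrist');save(p,'e1')
print(pinpoint(p,'slot1'),pinpoint(p,'clamp1_head'),pinpoint(p,'clamp1'))
q=camera('side');a=camera('scene');u,v=map(int,proj(q,[.62,.07,.06]));u2,v2=map(int,proj(a,[.62,.07,.06]))
c=[cv2.resize(i['img'][v-50:v+40,u-50:u+50],(400,360),interpolation=cv2.INTER_CUBIC) for i,u,v in((q,u,v),(a,u2,v2))]
im=cv2.hconcat([cv2.hconcat(c)]);im=cv2.vconcat([im,np.pad(p['img'][100:340,:],((0,0),(120,120),(0,0)))])[:,:,::-1]
cv2.imwrite('pics/d3.png',im)
E
```

```text
time: 37.05
ee_pos: [0.6202, 0.0706, 0.1465]
tcp_rot: [180.0, 0.1, -174.4]
wrist_force: [-0.1, 1.5, -1.5]
opening: 0.011
to [0.2, -0.2, -46.5] [-0.1, 0.1, -0.0]
[{'position': [0.6399, -0.1192, 0.0421], 'confidence': 0.77}, {'position': [0.619, 0.07, 0.0394], 'confidence': 0.61}] [] [{'position': [0.6202, 0.071, 0.099], 'confidence': 0.76}]
```

View pics/d3.png

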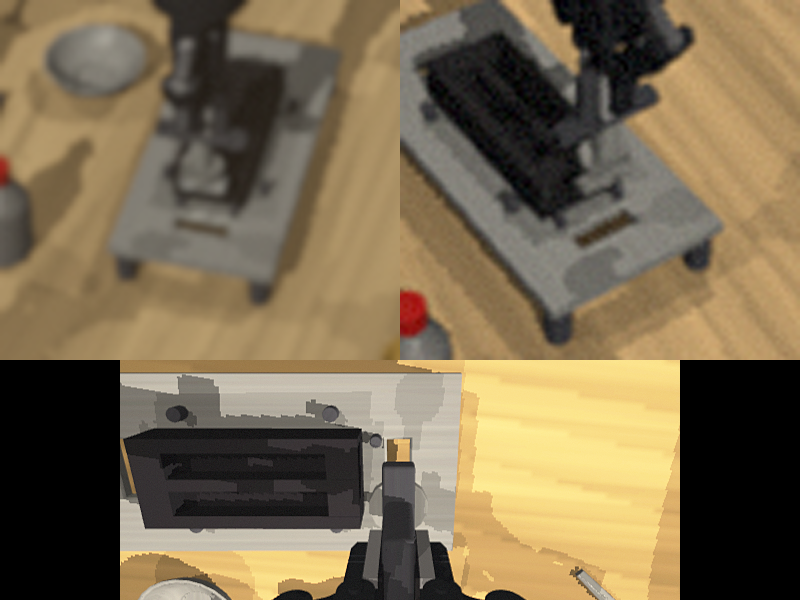

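Run:
```python
from h import *
o=get_obs();p=camera('wrist')
c=np.array([.6204,.0704]);th=np.radians(5.6)
for u,v,z in[(279,177.5,.04),(267,178,.04),(291,178,.04),(278.5,203,.0885+.04)]:
    w=(ray(p,u,v,z,o)[:2]-c)*1000;print(np.round([w[0]*np.cos(th)+w[1]*np.sin(th),-w[0]*np.sin(th)+w[1]*np.cos(th)],1))
```

```text
[-23.2   0.5]
[-22.8  -7.7]
[-22.8   8.6]
[-33.5   0.1]
```

```bash
python3 -m pendant '[[5,[0,0,-20],[0,0,0]],[5,[0,0,-35],[0,0,0]],[5,[0,0,-44],[0,0,0]],[5,[0,0,-44],[0,0,0]],[5,[0,0,-44],[0,0,0]]]'
```

```text
time: 38.02
ee_pos: [0.6206, 0.0706, 0.1029]
tcp_rot: [180.0, 0.1, -174.4]
wrist_force: [-0.7, 0.2, -2.5]
opening: 0.0111
```

```bash
python3 -m pendant '[[5,[-1,0,-6],[0,0,0]],[5,[-1,0,-12],[0,0,0]],[5,[-1,0,-15],[0,0,0]],[5,[-1,0,-15.5],[0,0,0]],[5,[-1,0,-15.5],[0,0,0]]]'
```

```text
time: 38.65
ee_pos: [0.6196, 0.0706, 0.0874]
tcp_rot: [180.0, 0.2, -174.4]
wrist_force: [0.1, -0.2, -1.9]
opening: 0.0105
```

```bash
python3 -m pendant '[[5,[0,0,0],[0,0,-10]],[5,[0,0,0],[0,0,-20]],[5,[0,0,0],[0,0,-30]],[5,[0,0,0],[0,0,-40]],[5,[0,0,0],[0,0,-50]],[5,[0,0,0],[0,0,-60]],[5,[0,0,0],[0,0,-70]],[5,[0,0,0],[0,0,-80]],[5,[0,0,0],[0,0,-90]],[5,[0,0,0],[0,0,-90]],[5,[0,0,0],[0,0,-90]]]'
```

```text
time: 40.02
ee_pos: [0.6197, 0.0706, 0.0875]
tcp_rot: [179.9, 0.2, 95.8]
wrist_force: [-0.2, 0.1, -1.6]
opening: 0.0109
```

```bash
python3 -m pendant '[[5,[0,0,-0.7],[0,0,-0.2]],[5,[0,0,-1.2],[0,0,-0.2]],[5,[0,0,-1.2],[0,0,-0.2]]]'; python3 -m pendant '[[15,[0,0,0],[0,0,0]],[30,[0,0,0],[0,0,0]],[40,[0,0,0],[0,0,0]],[40,[0,0,0],[0,0,0]],[40,[0,0,30],[0,0,0]],[40,[0,0,70],[0,0,0]],[40,[0,0,110],[0,0,0]],[40,[0,0,110],[0,0,0]]]'; python3 clampsee.py clamp1,clamp1_fin,mould
```

```text
time: 40.4
ee_pos: [0.6197, 0.0706, 0.0867]
tcp_rot: [179.9, 0.2, 95.7]
wrist_force: [-0.6, -0.2, 2.4]
opening: 0.0105
time: 41.4
ee_pos: [0.621, 0.0708, 0.2005]
tcp_rot: [179.6, 0.1, 95.7]
wrist_force: [0.4, -0.0, -0.3]
opening: 0.0337
t 41.4 [621.   70.8 200.5] [1.796e+02 1.000e-01 9.570e+01] 0.0337
clamp1 [([620.3, 70.3, 39.5], 0.85)]
clamp1_fin [([770.7, 116.5, 0.5], 0.57)]
mould [([630.2, -24.7, 37.5], 0.64)]
  clamp px 0.37 [380 315] [459 351] ((421.567138671875, 330.0367126464844), (80.76295471191406, 28.68488311767578), 10.22216796875)
```

```bash
python3 -m pendant '[[50,[-10,10,15],[0,0,9]],[50,[-30,45,15],[0,0,18]],[50,[-50,80,15],[0,0,28]],[50,[-70,115,15],[0,0,38]],[50,[-90,150,15],[0,0,48]],[50,[-110,185,15],[0,0,58]],[50,[-130,220,15],[0,0,68]],[50,[-150,255,15],[0,0,78]],[50,[-163,279,0],[0,0,84.4]],[50,[-163,279,-22],[0.4,0,84.4]],[50,[-163,279,-22],[0.4,0,84.4]],[50,[-163,279,-22],[0.4,0,84.4]]]'
python3 clampsee.py clamp1,clamp1_fin
python3 - <<'E'
from h import *
o=get_obs();p=camera('wrist');save(p,'f1')
to([457,350,91],180)
m=max((r['region'] for r in regions_of(p,'clamp1')),key=lambda m:m[:, 230:330].sum()).astype(np.uint8)
# bar edges in left/right per row
for v in range(140,300,10):
    xs=np.nonzero(m[v])[0]
    if len(xs): print(v,xs.min(),xs.max(),np.round(ray(p,xs.min(),v,.087,o)[:2]*1000,1),np.round(ray(p,xs.max()+1,v,.087,o)[:2]*1000,1))
E
```

```text
time: 43.15
ee_pos: [0.4564, 0.3493, 0.1735]
tcp_rot: [179.8, -0.1, -180.0]
wrist_force: [0.5, -0.3, -0.3]
opening: 0.0427
t 43.15 [456.4 349.3 173.5] [ 1.798e+02 -1.000e-01 -1.800e+02] 0.0427
clamp1 [([455.8, 351.2, 45.4], 0.93)]
clamp1_fin [([426.2, 137.1, -2.4], 0.65), ([453.5, 346.1, 104.4], 0.64)]
  clamp px 0.69 [258 164] [299 270] ((278.5, 217.0), (106.0, 41.0), 90.0)
to [0.4, 0.5, -82.9] [-0.3, -0.0, -0.0]
170 269 289 [423.7 343.8] [423.7 356.8]
180 268 290 [430.1 343.1] [430.1 357.5]
190 261 296 [436.6 338.6] [436.6 361.4]
200 258 299 [443.2 336.6] [443.2 363.4]
210 260 296 [449.9 337.7] [450.  361.6]
220 268 289 [456.8 342.8] [456.9 357.2]
230 269 289 [463.8 343.4] [463.9 357.2]
240 269 289 [471.  343.4] [471.  357.3]
250 268 288 [478.3 342.7] [478.3 356.7]
260 269 288 [485.7 343.3] [485.7 356.8]
```

```bash
python3 -m pendant '[[50,[0,1,-40],[0,0,0]],[50,[0,1,-70],[0,0,0]],[50,[0,1,-82.5],[0,0,0]],[50,[0,1,-82.5],[0,0,0]],[5,[0,1,-82.5],[0,0,0]],[5,[0,1,-82.5],[0,0,0]],[5,[0,1,-82.5],[0,0,0]],[5,[0,1,-82.5],[0,0,0]],[5,[0,1,-60],[0,0,0]],[5,[0,1,-10],[0,0,0]],[5,[0,1,45],[0,0,0]],[5,[0,1,45],[0,0,0]],[5,[0,1,45],[0,0,0]]]' 80; python3 -c "
from h import *
to([638.6,-116.8,220],-174.4)"
```

```text
time: 45.08
ee_pos: [0.4565, 0.3504, 0.218]
tcp_rot: [179.8, -0.1, -179.9]
wrist_force: [0.3, -0.4, -2.3]
opening: 0.0107
to [182.1, -467.2, 2.0] [-0.2, -0.1, 5.5]
```

```bash
python3 -m pendant '[[5,[20,-52,0],[0,0,2]],[5,[40,-104,0],[0,0,4]],[5,[61,-156,0],[0,0,5.5]],[5,[81,-208,0],[0,0,5.5]],[5,[101,-260,0],[0,0,5.5]],[5,[121,-312,0],[0,0,5.5]],[5,[142,-364,0],[0,0,5.5]],[5,[162,-416,0],[0,0,5.5]],[5,[182,-467,0],[0,0,5.5]],[5,[182,-467,-25],[0,0,5.5]],[5,[182,-467,-50],[0,0,5.5]],[5,[182,-467,-70],[0,0,5.5]],[5,[182,-467,-70],[0,0,5.5]],[5,[182,-467,-70],[0,0,5.5]]]'
python3 - <<'E'
from h import *
to([638.6,-116.8,103],-174.4)
o=get_obs();p=camera('wrist');save(p,'e2')
print([(np.round(d['position'],4),d['confidence']) for l in('slot1','clamp1','mould') for d in pinpoint(p,l)])
cv2.imwrite('pics/d4.png',cv2.resize(p['img'][100:340,140:420,::-1],(784,672))[:600])
E
```

```text
time: 46.82
ee_pos: [0.6383, -0.1165, 0.1479]
tcp_rot: [179.8, -0.1, -174.4]
wrist_force: [0.5, 0.3, -1.2]
opening: 0.0106
to [0.3, -0.3, -44.9] [-0.2, -0.1, 0.0]
[(array([ 0.6385, -0.1199,  0.0381]), 0.95), (array([ 0.6326, -0.0262,  0.0379]), 0.73), (array([ 0.6383, -0.1137,  0.0996]), 0.78), (array([0.6215, 0.0724, 0.0375]), 0.78), (array([ 0.6303, -0.0273,  0.0348]), 0.63)]
```

View pics/d4.png

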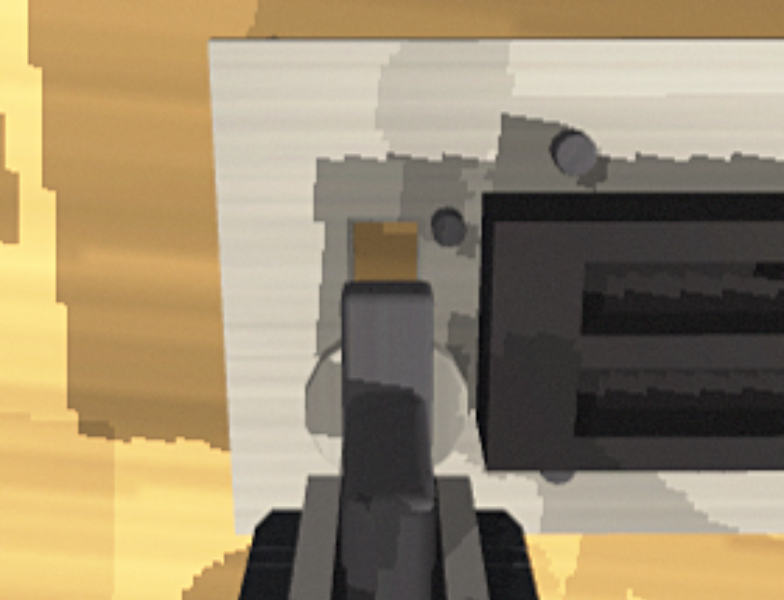

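```bash
python3 -m pendant '[[5,[-0.5,-1.2,-20],[0,0,0]],[5,[-0.5,-1.2,-35],[0,0,0]],[5,[-0.5,-1.2,-45],[0,0,0]],[5,[-0.5,-1.2,-45],[0,0,0]],[5,[-0.5,-1.2,-45],[0,0,0]]]'
```

```text
time: 47.65
ee_pos: [0.6385, -0.1178, 0.1044]
tcp_rot: [179.8, 0.0, -174.4]
wrist_force: [-0.3, -0.1, -1.3]
opening: 0.0109
```

```bash
python3 -m pendant '[[5,[-0.5,0,-5],[0,0,0]],[5,[-0.5,0,-10],[0,0,0]],[5,[-0.5,0,-14],[0,0,0]],[5,[-0.5,0,-17],[0,0,0]],[5,[-0.5,0,-17],[0,0,0]]]'
```

```text
time: 48.28
ee_pos: [0.6381, -0.1178, 0.0877]
tcp_rot: [179.8, 0.0, -174.4]
wrist_force: [-0.2, 0.7, -0.9]
opening: 0.0108
```

```bash
python3 -m pendant '[[5,[0,0,-0.3],[0,0,-10]],[5,[0,0,-0.3],[0,0,-20]],[5,[0,0,-0.3],[0,0,-30]],[5,[0,0,-0.3],[0,0,-40]],[5,[0,0,-0.3],[0,0,-50]],[5,[0,0,-0.3],[0,0,-60]],[5,[0,0,-0.3],[0,0,-70]],[5,[0,0,-0.3],[0,0,-80]],[5,[0,0,-0.3],[0,0,-90]],[5,[0,0,-0.3],[0,0,-90]],[5,[0,0,-0.3],[0,0,-90]],[5,[0,0,-1.2],[0,0,-90]],[5,[0,0,-1.2],[0,0,-90]]]'
```

```text
time: 49.9
ee_pos: [0.6384, -0.1179, 0.0876]
tcp_rot: [179.7, 0.1, 95.7]
wrist_force: [-1.6, 0.9, 7.5]
opening: 0.0108
```

```bash
python3 -m pendant '[[15,[0,0,0],[0,0,0]],[30,[0,0,0],[0,0,0]],[40,[0,0,0],[0,0,0]],[40,[0,0,0],[0,0,0]],[40,[0,0,30],[0,0,0]],[40,[0,0,80],[0,0,0]],[40,[-40,0,140],[0,0,0]],[40,[-100,0,160],[0,0,0]],[40,[-150,0,160],[0,0,0]],[40,[-150,0,160],[0,0,0]],[40,[-150,0,160],[0,0,0]]]'
python3 - <<'E'
from h import *
o=get_obs();print(o['time'],np.round(o['ee_pos'],3))
a=camera('scene');q=camera('side');save(a,'z1');save(q,'z2')
for p in(a,q):
    for l in('clamp1','clamp1_fin','mould','brick1','cup','dish','flux'): print(l,[(np.round(np.array(d['position'])*1000).tolist(),round(d['confidence'],2)) for d in pinpoint(p,l)])
c=[]
for i in(q,a):
    u,v=map(int,proj(i,[.63,-.02,.06]));c.append(cv2.resize(i['img'][max(v-75,0):v+75,u-65:u+65],(400,462),interpolation=cv2.INTER_CUBIC))
cv2.imwrite('pics/d5.png',cv2.hconcat(c)[:,:,::-1])
E
```

```text
time: 51.28
ee_pos: [0.4887, -0.1179, 0.248]
tcp_rot: [179.7, 0.1, 95.7]
wrist_force: [1.0, 0.1, 0.7]
opening: 0.0342
51.275 [ 0.489 -0.118  0.248]
clamp1 [([621.0, 73.0, 39.0], 0.93), ([643.0, -117.0, 36.0], 0.72)]
clamp1_fin [([641.0, -118.0, 100.0], 0.76)]
mould [([629.0, -20.0, 42.0], 0.75), ([625.0, -21.0, 39.0], 0.58)]
brick1 [([448.0, -313.0, 53.0], 0.43)]
cup [([447.0, -313.0, -1.0], 0.64), ([433.0, 135.0, -2.0], 0.63), ([641.0, -118.0, 98.0], 0.55), ([611.0, 475.0, 3.0], 0.45)]
dish []
flux [([776.0, 107.0, 2.0], 0.74)]
clamp1 [([623.0, 77.0, 36.0], 0.56), ([641.0, -115.0, 37.0], 0.55)]
clamp1_fin [([643.0, -119.0, 102.0], 0.5)]
mould [([622.0, -20.0, 36.0], 0.83), ([450.0, -310.0, 48.0], 0.74)]
brick1 [([449.0, -310.0, 48.0], 0.51)]
cup [([426.0, 139.0, -3.0], 0.65), ([628.0, -25.0, -0.0], 0.17)]
dish [([779.0, -96.0, 2.0], 0.66)]
flux [([778.0, 110.0, -2.0], 0.73), ([631.0, -23.0, -1.0], 0.62)]
```

Run:
```python
from h import *
th=np.radians(5.6)
for n in('scene','side'):
    p=camera(n);rs=regions_of(p,'clamp1');M=np.any([r['region'] for r in rs],0) if rs else np.zeros((420,560),bool)
    M=cv2.dilate(M.astype(np.uint8),np.ones((3,3)))
    for c in((619.7,70.6),(638.4,-117.9)):
        for nm,yaw in(('along y',th+np.pi/2),('along x',th)):
            d=np.array([np.cos(yaw),np.sin(yaw)])
            P=[[*(np.array(c)+s*d),z] for s,z in [(k,78) for k in(-33,-26,26,33)]+[(k,112) for k in(-17,-9,0,9,17)]]
            print(n,c,nm,[int(M[int(round(v)),int(round(u))]) for u,v in (proj(p,np.array(X)/1000) for X in P)])
    print('n',len(rs))
```

```text
scene (619.7, 70.6) along y [1, 1, 1, 1, 1, 1, 1, 1, 1]
scene (619.7, 70.6) along x [0, 1, 0, 0, 0, 1, 1, 1, 1]
scene (638.4, -117.9) along y [1, 1, 1, 1, 1, 1, 1, 1, 1]
scene (638.4, -117.9) along x [0, 0, 0, 0, 0, 1, 1, 1, 1]
n 3
side (619.7, 70.6) along y [1, 1, 1, 1, 1, 1, 1, 1, 1]
side (619.7, 70.6) along x [0, 0, 0, 0, 0, 1, 1, 1, 0]
side (638.4, -117.9) along y [0, 0, 0, 0, 0, 0, 0, 0, 0]
side (638.4, -117.9) along x [0, 0, 0, 0, 0, 0, 0, 0, 0]
n 1
```

Both clamps stand with their toes along plate y, over the ends of the mould. The side-camera network missed the second clamp, but the scene camera confirms it. I'm handing the job in.

```bash
python3 -c "
from workcell import *
print(job_done())"
```

```text
the job is handed in; nothing more can be done
None
```

The casting plate is ready for the pour, and I handed the job in at about 52 s of the 210 s allowed.

- **Bricks:** only three pieces were there; brick4 was absent. All three went into the bin, and the wrist picture showed them lying inside it.
- **Mould:** it lies between the dowels with its troughs up. The wrist camera put it at (629.6, -23.0) mm, within about 0.5 mm of the seat centre and well inside the 5 mm play.
- **Clamps:** each went down through its slot without touching the edges, was given a quarter turn, and was lowered until it touched the plate (2.4 N and 7.5 N) before I let go. In the scene camera both stand upright with their toes along plate y, over the ends of the mould.

- **Checks that failed or were missing:**
  - The side camera's region network missed the second clamp in the last check, although its position network had just found both.
  - My final close-up could not be viewed because the limit of 16 pictures was reached, so the last check of the clamps rests on numbers alone.
- **Bystanders:** the flux bottle, dish and cup were re-found where they started. I did not re-check the hammer, mandrel or tweezers, but the arm never worked near them.

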